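# Lay the bar spoons in the serving tray, all the same way round

### The job

Lay the two loose brass bar spoons in the round tray, one on each side of the spoon that already lies there: flat on the tray floor, bowl up, parallel to it, bowls pointing the same way and about level with its bowl, with no spoons touching. Set them down rather than dropping them, leave the spoon in the tray as it lies, and do not disturb the shaker, the tumbler or the wooden muddler.

Things in the scene. Friction and masses are not known exactly. Their poses are not given: they have to be found in the camera images.
- tray: fixed round dark-wood serving tray, 344 mm outside diameter; origin at the centre of its underside, on the table. Floor top 12 mm above the origin; a brass rim 8 mm thick runs round it, inside radius 164 mm, its top 24 mm above the origin. Its z axis is up
- laid_spoon: brass bar spoon already lying near the middle of the tray, shaped like the two loose ones: 184 mm long, a round open bowl 40 mm across and 14 mm high at one end, a straight handle bar 10 mm wide, at the other end a disc foot 18 mm across, 13 mm high. Origin on the underside at the balance point, on the handle; +x points to the bowl (its centre at x = 70 mm, foot centre at -85 mm), z up
- spoon_a: a loose brass bar spoon on the table, 90 g, shape and frame as laid_spoon; the handle bar's sides run from 4 to 13 mm above the underside, from x = -85 to 50 mm
- spoon_b: the other loose brass bar spoon on the table, shape and frame as laid_spoon
- spoon_a_bowl (a point): centre of the bowl of spoon_a at its rim, 70 mm along +x and 14 mm above the underside
- spoon_b_bowl (a point): centre of the bowl of spoon_b at its rim, 70 mm along +x and 14 mm above the underside
- shaker: bystander: upright brass cocktail shaker, 84 mm across, 200 mm high; origin at the centre of its underside
- tumbler: bystander: open glass tumbler, 80 mm across, 90 mm high; origin at the centre of its underside
- muddler: bystander: turned wooden muddler lying on the table, 178 mm long along its x axis, 36 mm thick at its head; origin under the middle of its length

How it is judged:
By the outcome, as a careful person would: the job done as asked, in the order asked, and still so for the second after the job is handed in, with the robot touching nothing.
It also fails if it takes over 64 s, if anything falls off the work surface, if the arm or the gripper's body presses on something with over 40 N, if the wrist force passes 120 N, or if a joint passes its speed limit or range.

### The arm

A 7-joint arm with a two-finger parallel gripper is mounted at the origin on the work surface. World frame = base frame: x ahead of the robot, y to its left, z up, the work surface at z = 0. Lengths are in m, angles in rad, forces in N, time in s.
With the tool pointing down it reaches from about 0.35 to 0.9 m from the base axis. Payload 8.1 kg.
Tool frame: the origin (TCP) lies midway between the tips of the shut fingers; the grasp point (between the pads) lies 19 mm behind it; z points along the fingers, x is the direction in which the jaws open and shut, and the axes are right-handed (so a half turn about z gives the same grasp; the last joint's range is limited). The gripper opens to 92 mm and grips with 3 to 60 N. Pads are 19 mm wide; open, the fingers measure 130 mm over their backs; the gripper's body (75 mm by 190 mm) begins 47 mm behind the grasp point.
Start: joints at [1.182, 0.434, 0.025, 1.573, -0.012, 1.134, -0.075], TCP at [0.176, -0.6, 0.227] pointing down, gripper open.
Joint ranges: [-2.62, 2.62], [-0.44, 2.09], [-1.27, 1.32], [0.08, 2.57], [-1.32, 4.46], [0.12, 2], [-2.74, 2.74]. Speed limits (rad/s): [2.22, 2.22, 3.01, 3.01, 3.14, 3.14, 3.14].

### API

Orientations are given as a rotation vector (axis times angle).
In Python, from cell import arm gives the robot as it stands.
- The arm moves only by the tool jog_arm, never from a script. Its argument "commands" is a list of rows, each an object with "translation": the shift along the tool's x, y, z in mm, a list of three; "turn": the turn, a rotation vector about the tool's x, y, z in rad, a list of three. A call has 1 to 12 rows; each row is the pose to reach, as a shift and turn from the pose commanded when the call began, along the tool's axes at that moment; what a row does not reach only later rows make up. A row lasts 1/12 s, in which the tool goes at most 41.7 mm and 7.16 degrees, less where a joint would pass 70% of its speed; a pose out of reach is approached as far as the arm can. A call with a gripper value outside its range is refused whole. "claw" is the closure, from -1 (fully open) to 1 (shut), so that 0 is half open, set as the call begins (left out, the last holds). The fingers move at their own pace and stop on an object; "grip_force" is the grip in N (left out, the last holds). Time passes only in rows, so rows that repeat a pose let the fingers close. It gives the time, the measured TCP pose, the force and the opening at its end, in the units of the state.
- arm.observe(): the state, without advancing time (a new reading comes with each control period).
- arm.get_image(name): name is "scene" or "top" or "wrist"; returns the picture (400x640x3 uint8, blue, green, red); there is no depth.
- arm.camera_info(name): a dict with "vertical_fov" (degrees; the focal length in pixels is half the picture's height over the tangent of half this angle, whatever the lens; pixels are square), "cx", "cy" (the principal point, pixels), "distortion" ([k1, k2, p1, p2, k3] as OpenCV has them; the pictures are not rectified), "eye" and "rotation" of the camera in the world. Camera axes: x right, y up, looking along -z (the intrinsics and any distortion apply to the point x, -y, -z); pixel columns grow to the right and rows downward; lengths in m; the calibration is good to about 2 mm. A picture is of the moment at which its call begins: read the wrist's pose just before it. camera_info takes no time and is no camera call; for the wrist camera it gives the pose at the moment of the call.
- arm.sign_off(): hands the job in, once; it reports no verdict.
Trained networks look in the newest picture that a camera, given by its name, has taken for a name from the list of things; names that differ only in an ending like _2 or _b are one class to them, and where a whole thing is asked for, a point or a joint stands for the part that bears it (a point fixed in the world has none). Each returns a list of dicts, best first, with "confidence" (0 to 1); they miss things now and then, are a little off and sometimes report something else, mostly with a low value. They report only what shows in the picture. A call takes as long as a camera call.
- arm.trace(camera, query): "region" (400x640 bool, what is visible of it) and "box" ([left, top, width, height] in pixels, round what is visible of it).
- arm.landmark_of(camera, query): "at" ([column, row] in pixels: a listed point, or the origin of a listed thing).
The state is a dict: "clock": time; "joints": joint angles; "dq": joint speeds; "joint_efforts": joint torques, N m; "position": TCP position; "ee_rot": TCP orientation; "force": force on the tool from outside, world axes, zero at the start; "ft_torque": the same for the moment, N m; "width": opening from 0.0 (shut) to 1.0 (fully open).
Only numpy, scipy, OpenCV 4.12 (cv2) and the standard library are available. Lean on these libraries where they do the work, as an engineer would, in place of code of your own. Each camera call takes 0.05 s, during which the arm holds its last target. There are 200 camera calls.

## Working session

There is one attempt and no reset: what is moved stays moved. The work goes in short steps, Python scripts to look and compute and a tool call to move; the robot and the scene stay as the last step left them, time stands still between calls to the robot, and variables do not carry over. Pictures are saved under pics/ and viewed, about 8 in all and at most 12, crops included, and the job is handed in when it is done.

Besides the shell and the picture viewer there is one more tool, called after "Emit:" in YAML: its name, and indented under it one key for each argument. jog_arm: Moves the arm, as the interface text tells. Its arguments: {"type":"object","properties":{"commands":{"type":"array","items":{"type":"object","properties":{"translation":{"type":"array","items":{"type":"number"}},"turn":{"type":"array","items":{"type":"number"}}}}},"claw":{"type":"number"},"grip_force":{"type":"number"}},"required":["commands"]}

```bash
mkdir -p pics
cat > h.py <<'E'
import numpy as np, cv2
from cell import arm
from scipy.spatial.transform import Rotation as R
def ray(cam,uv,info=None):
    i=info or arm.camera_info(cam); f=200/np.tan(np.radians(i['vertical_fov'])/2)
    K=np.array([[f,0,i['cx']],[0,f,i['cy']],[0,0,1]])
    p=cv2.undistortPoints(np.array(uv,float).reshape(-1,1,2),K,np.array(i['distortion'],float)).reshape(-1,2)
    d=np.c_[p[:,0],-p[:,1],-np.ones(len(p))]
    Rm=np.array(i['rotation']); Rm=Rm if Rm.shape==(3,3) else R.from_rotvec(Rm).as_matrix()
    return np.array(i['eye']),d@Rm.T
def atz(cam,uv,z,info=None):
    e,d=ray(cam,uv,info); return e+d*((z-e[2])/d[:,2])[:,None]
def proj(cam,P,info=None):
    i=info or arm.camera_info(cam); f=200/np.tan(np.radians(i['vertical_fov'])/2)
    K=np.array([[f,0,i['cx']],[0,f,i['cy']],[0,0,1]])
    Rm=np.array(i['rotation']); Rm=Rm if Rm.shape==(3,3) else R.from_rotvec(Rm).as_matrix()
    c=(np.atleast_2d(P)-i['eye'])@Rm; c=c*[1,-1,-1]
    return cv2.projectPoints(c,np.zeros(3),np.zeros(3),K,np.array(i['distortion'],float))[0].reshape(-1,2)
E
python3 - <<'E'
from h import *
print(arm.observe())
for c in ['top','scene']:
    im=arm.get_image(c); cv2.imwrite(f'pics/{c}0.png',im)
    i=arm.camera_info(c); print(c,i)
zs=dict(tray=0,laid_spoon=.012,spoon_a=0,spoon_a_bowl=.014,shaker=0,tumbler=0,muddler=0)
for c in ['top','scene']:
  for q,z in zs.items():
    for r in arm.landmark_of(c,q)[:4]:
        print(c,q,round(r['confidence'],2),np.round(r['at'],1),atz(c,r['at'],z)[0].round(4))
for q in ['spoon_a','laid_spoon']:
    for r in arm.trace('top',q): print(q,r['confidence'],r['box'])
E
```

```text
{'clock': 0.0, 'joints': array([ 1.18238081,  0.43520922,  0.02496989,  1.57413324, -0.01161047,
        1.13396898, -0.07510479]), 'dq': array([-9.59347447e-05,  2.11516249e-03,  1.94936399e-03, -1.70048550e-03,
        9.00644663e-04,  6.22498562e-04,  2.06971617e-03]), 'joint_efforts': array([-7.44410409e-04, -6.67840433e+01,  9.85070877e-01, -3.14448202e+01,
       -6.03642873e-02,  4.29765740e-02,  1.63217715e-04]), 'position': array([ 0.17601445, -0.59915942,  0.2259395 ]), 'ee_rot': array([-2.51443761e+00,  1.88201065e+00,  2.09571107e-03]), 'force': array([-0.2802482 , -0.28992568,  0.1259657 ]), 'ft_torque': array([-0.02749427, -0.04063784, -0.03567738]), 'width': 1.0021841957051687}
top {'vertical_fov': 48.607524181502384, 'cx': 318.7706008624927, 'cy': 202.11497834869004, 'distortion': array([-0.09719779,  0.        ,  0.        ,  0.        ,  0.        ]), 'eye': array([0.3553796 , 0.05956228, 1.27406121]), 'rotation': array([ 0.16273038, -0.15285299, -1.46357822])}
scene {'vertical_fov': 44.924819168749444, 'cx': 311.0385392395481, 'cy': 209.94787322318422, 'distortion'
[... 921 characters left out ...]
ene tray 0.77 [351.8 187.5] [0.4962 0.2296 0.    ]
scene tray 0.5 [349.2 187.1] [0.4947 0.22   0.    ]
scene laid_spoon 0.75 [350.9 187.7] [0.5068 0.2251 0.012 ]
scene spoon_a 0.69 [199.8 179.1] [ 0.4746 -0.3347  0.    ]
scene spoon_a 0.58 [252.9 190.5] [ 0.522  -0.1316  0.    ]
scene spoon_a_bowl 0.63 [348.8 188.3] [0.5114 0.2172 0.014 ]
scene spoon_a_bowl 0.48 [248.3 201.9] [ 0.5845 -0.1407  0.014 ]
scene shaker 0.83 [436.3 195.1] [0.5209 0.5382 0.    ]
scene tumbler 0.81 [283.2 239.9] [ 0.7305 -0.0084  0.    ]
scene muddler 0.68 [227.5 244.2] [ 0.7537 -0.1953  0.    ]
spoon_a 0.82 [380.2, 213.8, 20.2, 62.2]
spoon_a 0.72 [425.1, 256.9, 61.8, 19.8]
laid_spoon 0.52 [231.9, 214.3, 60.8, 37.5]
```

View pics/top0.png

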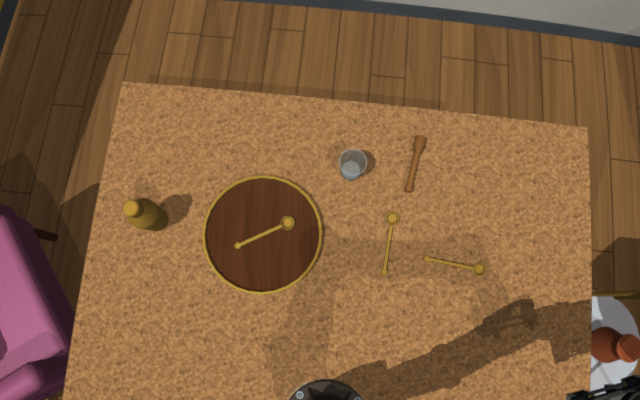

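View pics/scene0.png

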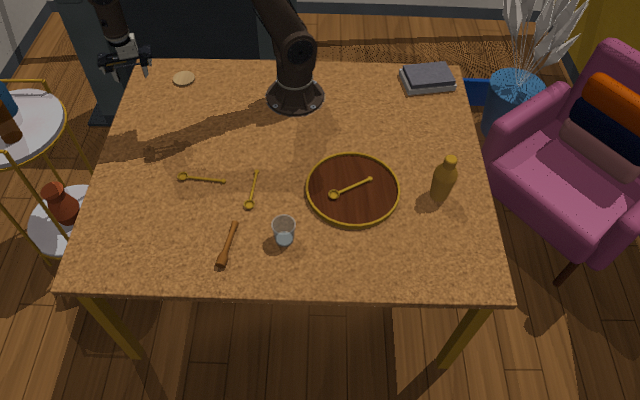

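```bash
cat > meas.py <<'E'
from h import *
def spoon(cam,q,z0,k=0):
    out=[]
    for r in arm.trace(cam,q):
        m=r['region'].astype(np.uint8); ys,xs=np.nonzero(m)
        if len(xs)<40: continue
        P=atz(cam,np.c_[xs,ys],z0+.010)[:,:2]
        c=P.mean(0); u=np.linalg.svd(P-c,full_matrices=False)[2][0]
        t=(P-c)@u; w=np.abs((P-c)@[-u[1],u[0]])
        if (w*(t>0)).max()<(w*(t<0)).max(): u=-u; t=-t   # bowl end is wide
        ends=t.min(),t.max(); o=c+u*((ends[0]+ends[1])/2+2e-3)  # middle at x=-2mm
        out.append((r['confidence'],o,np.degrees(np.arctan2(u[1],u[0])),ends[1]-ends[0]))
    return out
E
python3 - <<'E'
from meas import *
for c in ['top','scene']:
    arm.get_image(c)
    for q,z in [('spoon_a',0),('laid_spoon',.012)]:
        for a in spoon(c,q,z): print(c,q,round(a[0],2),a[1].round(4),a[2].round(1),a[3].round(3))
print(arm.camera_info('wrist'))
# by-hand ends in the top picture
for n,b,f,z in [('laid',(288,223),(238,245),.012),('a',(392.5,218),(387,271),0),('b',(480,268.5),(427,259),0)]:
    p=atz('top',[b],z+.012)[0];g=atz('top',[f],z+.012)[0];d=p-g
    print(n,p.round(4),g.round(4),np.linalg.norm(d).round(4),np.degrees(np.arctan2(d[1],d[0])).round(1),(g+d*85/155).round(4))
print(R.from_rotvec(arm.observe()['ee_rot']).as_matrix().round(3))
E
```

```text
top spoon_a 0.87 [ 0.4755 -0.3268] -96.0 0.181
top spoon_a 0.58 [ 0.5213 -0.1296] -4.5 0.185
top laid_spoon 0.87 [0.509  0.2243] -59.6 0.174
scene spoon_a 0.74 [ 0.5228 -0.132 ] -5.7 0.169
scene spoon_a 0.54 [ 0.4792 -0.3296] -97.7 0.187
scene spoon_a 0.51 [ 0.7562 -0.1938] -9.9 0.182
scene laid_spoon 0.68 [0.5086 0.2218] -59.5 0.177
{'vertical_fov': 66.85055807274148, 'cx': 320.9568875544548, 'cy': 199.45273068400056, 'distortion': array([-0.03375218,  0.        ,  0.        ,  0.        ,  0.        ]), 'eye': array([ 0.24497364, -0.58017925,  0.38471756]), 'rotation': array([-0.22923856,  0.17174466, -1.27716621])}
laid [0.5433 0.162  0.024 ] [0.4659 0.296  0.024 ] 0.1547 -60.0 [0.5084 0.2225 0.024 ]
a [ 0.5903 -0.1364  0.012 ] [ 0.4367 -0.1316  0.012 ] 0.1537 -1.8 [ 0.5209 -0.1342  0.012 ]
b [ 0.4689 -0.399   0.012 ] [ 0.4817 -0.2436  0.012 ] 0.156 -94.7 [ 0.4747 -0.3288  0.012 ]
[[ 0.282 -0.959  0.   ]
 [-0.959 -0.282  0.   ]
 [-0.    -0.    -1.   ]]
```

Emit:
jog_arm:
  commands:
    - {"translation":[-175,-364,60],"turn":[0,0,-1.18]}
    - {"translation":[-175,-364,60],"turn":[0,0,-1.18]}
    - {"translation":[-175,-364,60],"turn":[0,0,-1.18]}
    - {"translation":[-175,-364,60],"turn":[0,0,-1.18]}
    - {"translation":[-175,-364,60],"turn":[0,0,-1.18]}
    - {"translation":[-175,-364,60],"turn":[0,0,-1.18]}
    - {"translation":[-175,-364,60],"turn":[0,0,-1.18]}
    - {"translation":[-175,-364,60],"turn":[0,0,-1.18]}
    - {"translation":[-175,-364,60],"turn":[0,0,-1.18]}
    - {"translation":[-175,-364,60],"turn":[0,0,-1.18]}
    - {"translation":[-175,-364,60],"turn":[0,0,-1.18]}
    - {"translation":[-175,-364,60],"turn":[0,0,-1.18]}
  claw: 0
  grip_force: 20

```text
clock: 2.2
position: [0.4777, -0.327, 0.1665]
ee_rot: [-3.137, 0.158, -0.0]
force: [-0.4, -0.6, -0.2]
width: 0.5
```

```bash
cat >> meas.py <<'E'
def report(z,q='spoon_a'):
    s=arm.observe(); im=arm.get_image('wrist'); M=R.from_rotvec(s['ee_rot']).as_matrix()
    print('t',round(s['clock'],2),'tcp',s['position'].round(4),'yaw',np.degrees(np.arctan2(M[1,0],M[0,0])).round(2),'zax',M[:,2].round(3),'w',round(s['width'],3),'F',s['force'].round(1))
    for a in spoon('wrist',q,z): print(q,round(a[0],2),a[1].round(4),a[2].round(2),a[3].round(3))
    for p,dz in [(q,0),('spoon_a_bowl',.014)]:
        for r in arm.landmark_of('wrist',p): print(p,round(r['confidence'],2),atz('wrist',[r['at']],z+dz)[0].round(4))
    return im,s,M
E
python3 - <<'E'
from meas import *
im,s,M=report(0); cv2.imwrite('pics/w1.png',im)
E
```

```text
t 2.2 tcp [ 0.4777 -0.327   0.1665] yaw -5.78 zax [ 0.     0.001 -1.   ] w 0.5 F [-0.4 -0.6 -0.2]
spoon_a 0.95 [ 0.4722 -0.3294] -96.44 0.182
spoon_a 0.71 [ 0.4698 -0.33    0.    ]
```

View pics/w1.png

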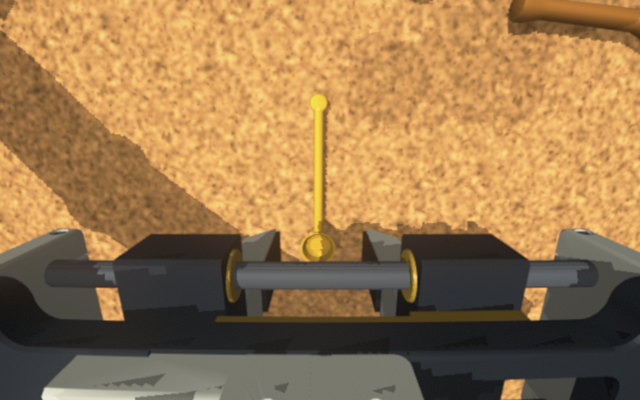

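Emit:
jog_arm:
  commands:
    - {"translation":[-3,2,40],"turn":[0,0,0.01]}
    - {"translation":[-3,2,80],"turn":[0,0,0.01]}
    - {"translation":[-3,2,115],"turn":[0,0,0.01]}
    - {"translation":[-3,2,140],"turn":[0,0,0.01]}
    - {"translation":[-3,2,152],"turn":[0,0,0.01]}
    - {"translation":[-3,2,158],"turn":[0,0,0.01]}
    - {"translation":[-3,2,162],"turn":[0,0,0.01]}
    - {"translation":[-3,2,163],"turn":[0,0,0.01]}
    - {"translation":[-3,2,163],"turn":[0,0,0.01]}
    - {"translation":[-3,2,163],"turn":[0,0,0.01]}

```text
clock: 3.23
position: [0.4738, -0.3315, 0.0051]
ee_rot: [3.135, -0.181, 0.003]
force: [-0.1, -0.4, 0.2]
width: 0.501
```

Emit:
jog_arm:
  commands:
    - {"translation":[0,0,1.5],"turn":[0,0,0]}
    - {"translation":[0,0,1.5],"turn":[0,0,0]}
    - {"translation":[0,0,1.5],"turn":[0,0,0]}
    - {"translation":[0,0,1.5],"turn":[0,0,0]}
    - {"translation":[0,0,1.5],"turn":[0,0,0]}
    - {"translation":[0,0,1.5],"turn":[0,0,0]}
    - {"translation":[0,0,1.5],"turn":[0,0,0]}
    - {"translation":[0,0,1.5],"turn":[0,0,0]}
  claw: 1
  grip_force: 20

```text
clock: 3.9
position: [0.473, -0.3308, 0.0023]
ee_rot: [3.136, -0.18, 0.0]
force: [0.4, 0.0, -0.0]
width: 0.108
```

Run:
```python
from meas import *
im,s,M=report(0)
for c in ['top','scene']:
    arm.get_image(c)
    for q,z in [('laid_spoon',.012)]:
        for a in spoon(c,q,z): print(c,q,round(a[0],2),a[1].round(4),a[2].round(1),a[3].round(3))
```

```text
t 3.9 tcp [ 0.473  -0.3308  0.0023] yaw -6.59 zax [ 0. -0. -1.] w 0.108 F [ 0.4  0.  -0. ]
spoon_a 0.93 [ 0.4768 -0.3005] 83.55 0.138
spoon_a 0.94 [ 0.473  -0.3273  0.    ]
top laid_spoon 0.59 [0.5091 0.2244] -59.4 0.179
scene laid_spoon 0.71 [0.5083 0.2216] -59.8 0.177
```

Emit:
jog_arm:
  commands:
    - {"translation":[0,0,-15],"turn":[0,0,0]}
    - {"translation":[0,0,-40],"turn":[0,0,0]}
    - {"translation":[0,0,-75],"turn":[0,0,0]}
    - {"translation":[2,-25,-100],"turn":[0,0,-0.1]}
    - {"translation":[4,-60,-118],"turn":[0,0,-0.2]}
    - {"translation":[6,-95,-118],"turn":[0,0,-0.3]}
    - {"translation":[8,-130,-118],"turn":[0,0,-0.4]}
    - {"translation":[10,-165,-118],"turn":[0,0,-0.5]}
    - {"translation":[12,-200,-118],"turn":[0,0,-0.6]}
    - {"translation":[13,-235,-118],"turn":[0,0,-0.644]}
    - {"translation":[14,-270,-118],"turn":[0,0,-0.644]}
    - {"translation":[15,-300,-118],"turn":[0,0,-0.644]}

```text
clock: 5.3
position: [0.522, -0.0321, 0.1202]
ee_rot: [-3.031, -0.823, 0.0]
force: [1.2, -0.1, -0.7]
width: 0.104
```

Emit:
jog_arm:
  commands:
    - {"translation":[22,-27,0],"turn":[0,0,0]}
    - {"translation":[44,-54,0],"turn":[0,0,0]}
    - {"translation":[66,-81,0],"turn":[0,0,0]}
    - {"translation":[88,-108,0],"turn":[0,0,0]}
    - {"translation":[110,-135,0],"turn":[0,0,0]}
    - {"translation":[132,-162,0],"turn":[0,0,0]}
    - {"translation":[154,-189,0],"turn":[0,0,0]}
    - {"translation":[173,-212,0],"turn":[0,0,0]}
    - {"translation":[183,-224,0],"turn":[0,0,0]}
    - {"translation":[183,-224,0],"turn":[0,0,0]}
    - {"translation":[183,-224,0],"turn":[0,0,0]}

```text
clock: 6.22
position: [0.5666, 0.252, 0.1197]
ee_rot: [-3.032, -0.824, 0.001]
force: [-0.3, 0.3, -0.7]
width: 0.105
```

Run:
```python
from meas import *
im,s,M=report(.012,'laid_spoon'); cv2.imwrite('pics/w2.png',im)
```

```text
t 6.22 tcp [0.5666 0.252  0.1197] yaw 30.42 zax [-0.001 -0.    -1.   ] w 0.105 F [-0.3  0.3 -0.7]
laid_spoon 0.57 [0.4944 0.248 ] 120.55 0.129
laid_spoon 0.81 [0.5089 0.2215 0.012 ]
```

View pics/w2.png

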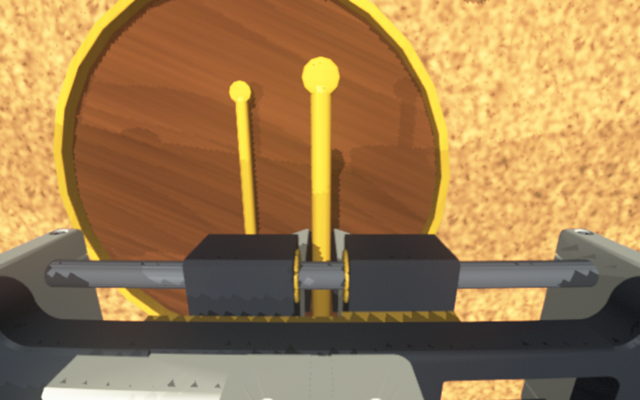

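Emit:
jog_arm:
  commands:
    - {"translation":[0,-1,25],"turn":[0,0,0]}
    - {"translation":[0,-1,50],"turn":[0,0,0]}
    - {"translation":[0,-1,75],"turn":[0,0,0]}
    - {"translation":[0,-1,90],"turn":[0,0,0]}
    - {"translation":[0,-1,97],"turn":[0,0,0]}
    - {"translation":[0,-1,100],"turn":[0,0,0]}
    - {"translation":[0,-1,102],"turn":[0,0,0]}
    - {"translation":[0,-1,103],"turn":[0,0,0]}
    - {"translation":[0,-1,103],"turn":[0,0,0]}
    - {"translation":[0,-1,103],"turn":[0,0,0]}

```text
clock: 7.25
position: [0.5673, 0.2523, 0.0182]
ee_rot: [-3.032, -0.821, -0.002]
force: [0.7, 0.3, 0.4]
width: 0.104
```

Emit:
jog_arm:
  commands:
    - {"translation":[0,0,1],"turn":[0,0,0]}
    - {"translation":[0,0,2],"turn":[0,0,0]}
    - {"translation":[0,0,3],"turn":[0,0,0]}
    - {"translation":[0,0,3],"turn":[0,0,0]}
    - {"translation":[0,0,3],"turn":[0,0,0]}

```text
clock: 7.67
position: [0.5668, 0.2521, 0.0143]
ee_rot: [3.032, 0.821, 0.0]
force: [0.4, -0.6, 1.4]
width: 0.106
```

Emit:
jog_arm:
  commands:
    - {"translation":[0,0,0.5],"turn":[0,0,0]}
    - {"translation":[0,0,1],"turn":[0,0,0]}
    - {"translation":[0,0,1],"turn":[0,0,0]}

```text
clock: 7.92
position: [0.5669, 0.2521, 0.0142]
ee_rot: [3.032, 0.821, 0.001]
force: [-3.2, -2.2, 11.0]
width: 0.107
```

Emit:
jog_arm:
  commands:
    - {"translation":[0,0,-0.7],"turn":[0,0,0]}
    - {"translation":[0,0,-0.7],"turn":[0,0,0]}

```text
clock: 8.08
position: [0.5668, 0.2521, 0.0143]
ee_rot: [3.032, 0.821, 0.001]
force: [-1.1, -1.0, 4.9]
width: 0.109
```

Emit:
jog_arm:
  commands:
    - {"translation":[0,0,0],"turn":[0,0,0]}
    - {"translation":[0,0,0],"turn":[0,0,0]}
    - {"translation":[0,0,0],"turn":[0,0,0]}
    - {"translation":[0,0,0],"turn":[0,0,0]}
    - {"translation":[0,0,-10],"turn":[0,0,0]}
    - {"translation":[0,0,-30],"turn":[0,0,0]}
    - {"translation":[0,0,-60],"turn":[0,0,0]}
    - {"translation":[0,0,-95],"turn":[0,0,0]}
    - {"translation":[0,0,-125],"turn":[0,0,0]}
    - {"translation":[0,0,-135],"turn":[0,0,0]}
  claw: 0.4

```text
clock: 8.92
position: [0.5684, 0.2537, 0.1545]
ee_rot: [-3.031, -0.821, -0.01]
force: [0.2, 0.1, -0.1]
width: 0.299
```

Emit:
jog_arm:
  commands:
    - {"translation":[-22,28,-10],"turn":[0,0,-0.09]}
    - {"translation":[-44,57,-10],"turn":[0,0,-0.18]}
    - {"translation":[-66,86,-10],"turn":[0,0,-0.28]}
    - {"translation":[-88,115,-10],"turn":[0,0,-0.38]}
    - {"translation":[-110,144,-10],"turn":[0,0,-0.48]}
    - {"translation":[-132,173,-10],"turn":[0,0,-0.58]}
    - {"translation":[-154,202,-10],"turn":[0,0,-0.68]}
    - {"translation":[-176,231,-10],"turn":[0,0,-0.78]}
    - {"translation":[-198,260,-10],"turn":[0,0,-0.88]}
    - {"translation":[-220,289,-10],"turn":[0,0,-0.963]}
    - {"translation":[-235,309,-10],"turn":[0,0,-0.963]}
    - {"translation":[-235,309,-10],"turn":[0,0,-0.963]}
  claw: 0

```text
clock: 9.92
position: [0.5183, -0.1406, 0.1584]
ee_rot: [2.315, 2.122, -0.005]
force: [0.3, -0.0, -0.4]
width: 0.5
```

Run:
```python
from meas import *
im,s,M=report(0)
cv2.imwrite('pics/w3.png',im)
arm.get_image('top'); print([ (a[1].round(4),a[2].round(1),a[3].round(3)) for q in ('laid_spoon','spoon_a') for a in spoon('top',q,.012 if q[0]=='l' else 0)])
```

```text
t 9.92 tcp [ 0.5183 -0.1406  0.1584] yaw 85.01 zax [-0.002 -0.003 -1.   ] w 0.5 F [ 0.3 -0.  -0.4]
spoon_a 0.94 [0.6071 0.2109] -150.43 0.04
spoon_a 0.72 [ 0.518  -0.1245] -3.96 0.176
spoon_a 0.57 [ 0.5197 -0.1233  0.    ]
spoon_a_bowl 0.91 [ 0.5895 -0.1241  0.014 ]
[(array([0.5085, 0.2253]), np.float64(-59.7), np.float64(0.179)), (array([0.5661, 0.2578]), np.float64(-58.7), np.float64(0.182)), (array([ 0.4725, -0.1252]), np.float64(-4.6), np.float64(0.081))]
```

View pics/w3.png

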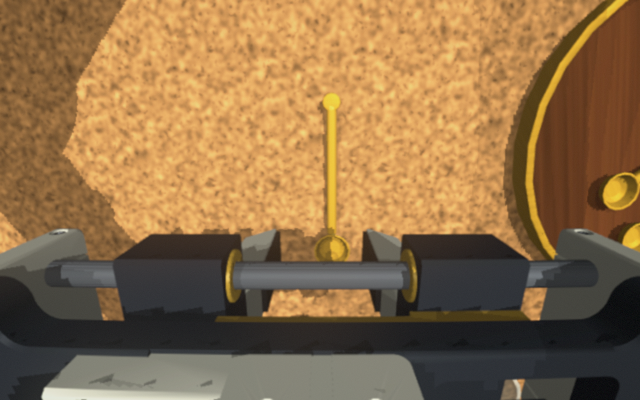

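Emit:
jog_arm:
  commands:
    - {"translation":[12,0,35],"turn":[0,0,-0.013]}
    - {"translation":[12,0,70],"turn":[0,0,-0.013]}
    - {"translation":[12,0,105],"turn":[0,0,-0.013]}
    - {"translation":[12,0,130],"turn":[0,0,-0.013]}
    - {"translation":[12,0,142],"turn":[0,0,-0.013]}
    - {"translation":[12,0,149],"turn":[0,0,-0.013]}
    - {"translation":[12,0,152],"turn":[0,0,-0.013]}
    - {"translation":[12,0,153],"turn":[0,0,-0.013]}
    - {"translation":[12,0,153],"turn":[0,0,-0.013]}
    - {"translation":[12,0,153],"turn":[0,0,-0.013]}

```text
clock: 11.1
position: [0.5217, -0.1215, 0.0072]
ee_rot: [2.292, 2.146, 0.002]
force: [-0.2, 0.5, 0.3]
width: 0.497
```

Emit:
jog_arm:
  commands:
    - {"translation":[-4,0,1],"turn":[0,0,0]}
    - {"translation":[-7,0,3],"turn":[0,0,0]}
    - {"translation":[-7,0,4],"turn":[0,0,0]}
    - {"translation":[-7,0,4],"turn":[0,0,0]}
    - {"translation":[-7,0,4],"turn":[0,0,0]}

```text
clock: 11.52
position: [0.5202, -0.1284, 0.0019]
ee_rot: [-2.294, -2.147, 0.0]
force: [-0.1, -0.4, -0.2]
width: 0.502
```

Run:
```python
from meas import *
im,s,M=report(0)
cv2.imwrite('pics/w4.png',im)
```

```text
t 11.52 tcp [ 0.5202 -0.1284  0.0019] yaw 86.21 zax [-0.  0. -1.] w 0.502 F [-0.1 -0.4 -0.2]
spoon_a 0.69 [ 0.4911 -0.1287] 175.6 0.134
spoon_a 0.73 [ 0.5191 -0.1293  0.    ]
```

View pics/w4.png

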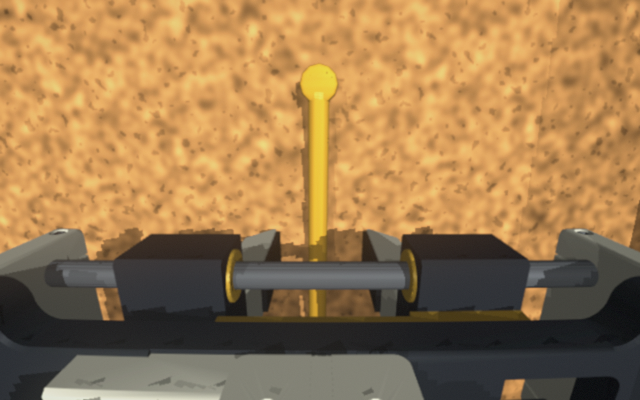

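Emit:
jog_arm:
  commands:
    - {"translation":[0,0,0],"turn":[0,0,0]}
    - {"translation":[0,0,0],"turn":[0,0,0]}
    - {"translation":[0,0,0],"turn":[0,0,0]}
    - {"translation":[0,0,0],"turn":[0,0,0]}
    - {"translation":[0,0,0],"turn":[0,0,0]}
    - {"translation":[0,0,0],"turn":[0,0,0]}
    - {"translation":[0,0,0],"turn":[0,0,0]}
    - {"translation":[0,0,0],"turn":[0,0,0]}
  claw: 1

```text
clock: 12.38
position: [0.5203, -0.1284, 0.002]
ee_rot: [2.293, 2.147, -0.0]
force: [-0.3, 0.2, 0.4]
width: 0.106
```

Emit:
jog_arm:
  commands:
    - {"translation":[0,0,-15],"turn":[0,0,0]}
    - {"translation":[0,0,-40],"turn":[0,0,0]}
    - {"translation":[0,0,-75],"turn":[0,0,0]}
    - {"translation":[25,-7,-105],"turn":[0,0,0.1]}
    - {"translation":[60,-17,-118],"turn":[0,0,0.21]}
    - {"translation":[95,-27,-118],"turn":[0,0,0.32]}
    - {"translation":[130,-37,-118],"turn":[0,0,0.43]}
    - {"translation":[165,-47,-118],"turn":[0,0,0.54]}
    - {"translation":[200,-57,-118],"turn":[0,0,0.65]}
    - {"translation":[235,-67,-118],"turn":[0,0,0.76]}
    - {"translation":[270,-77,-118],"turn":[0,0,0.87]}
    - {"translation":[300,-85,-118],"turn":[0,0,0.974]}

```text
clock: 13.38
position: [0.454, 0.1791, 0.1201]
ee_rot: [-3.033, -0.818, -0.0]
force: [0.2, -0.3, -0.2]
width: 0.107
```

Emit:
jog_arm:
  commands:
    - {"translation":[0,0,0],"turn":[0,0,0]}
    - {"translation":[0,0,0],"turn":[0,0,0]}
    - {"translation":[0,0,0],"turn":[0,0,0]}

```text
clock: 13.63
position: [0.455, 0.1763, 0.1198]
ee_rot: [3.03, 0.827, -0.001]
force: [0.8, -0.9, -2.1]
width: 0.108
```

Emit:
jog_arm:
  commands:
    - {"translation":[5,-14,0],"turn":[0,0,0]}
    - {"translation":[5,-14,0],"turn":[0,0,0]}
    - {"translation":[5,-14,0],"turn":[0,0,0]}
    - {"translation":[5,-14,0],"turn":[0,0,0]}

```text
clock: 13.97
position: [0.4527, 0.1897, 0.1197]
ee_rot: [3.031, 0.822, -0.001]
force: [0.7, 0.2, -0.9]
width: 0.109
```

Run:
```python
from meas import *
im,s,M=report(.012,'laid_spoon')
cv2.imwrite('pics/w5.png',im)
```

```text
t 13.97 tcp [0.4527 0.1897 0.1197] yaw 30.35 zax [-0.    -0.001 -1.   ] w 0.109 F [ 0.7  0.2 -0.9]
laid_spoon 0.85 [0.4919 0.2519] 120.61 0.126
laid_spoon 0.75 [0.5087 0.2251 0.012 ]
```

View pics/w5.png

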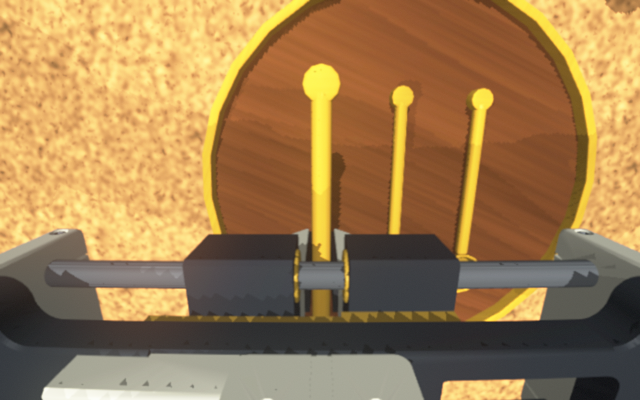

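Emit:
jog_arm:
  commands:
    - {"translation":[0,-1,25],"turn":[0,0,0]}
    - {"translation":[0,-1,50],"turn":[0,0,0]}
    - {"translation":[0,-1,75],"turn":[0,0,0]}
    - {"translation":[0,-1,90],"turn":[0,0,0]}
    - {"translation":[0,-1,97],"turn":[0,0,0]}
    - {"translation":[0,-1,100],"turn":[0,0,0]}
    - {"translation":[0,-1,102],"turn":[0,0,0]}
    - {"translation":[0,-1,103],"turn":[0,0,0]}
    - {"translation":[0,-1,104],"turn":[0,0,0]}
    - {"translation":[0,-1,104],"turn":[0,0,0]}
    - {"translation":[0,-1,104],"turn":[0,0,0]}

```text
clock: 15.08
position: [0.4523, 0.1922, 0.0165]
ee_rot: [-3.032, -0.824, -0.002]
force: [-0.1, 0.2, -0.5]
width: 0.107
```

Emit:
jog_arm:
  commands:
    - {"translation":[0,0,0.7],"turn":[0,0,0]}
    - {"translation":[0,0,1.4],"turn":[0,0,0]}
    - {"translation":[0,0,2],"turn":[0,0,0]}
    - {"translation":[0,0,2],"turn":[0,0,0]}

```text
clock: 15.42
position: [0.4519, 0.192, 0.0139]
ee_rot: [3.032, 0.824, 0.0]
force: [0.6, 0.9, -0.2]
width: 0.105
```

Emit:
jog_arm:
  commands:
    - {"translation":[0,0,0.4],"turn":[0,0,0]}
    - {"translation":[0,0,0.8],"turn":[0,0,0]}
    - {"translation":[0,0,0.8],"turn":[0,0,0]}

```text
clock: 15.67
position: [0.452, 0.1921, 0.0138]
ee_rot: [3.031, 0.824, 0.001]
force: [-2.4, -2.5, 13.1]
width: 0.107
```

Emit:
jog_arm:
  commands:
    - {"translation":[0,0,-0.6],"turn":[0,0,0]}
    - {"translation":[0,0,-0.6],"turn":[0,0,0]}

```text
clock: 15.83
position: [0.452, 0.1921, 0.0139]
ee_rot: [3.032, 0.824, 0.0]
force: [-0.5, -0.3, 4.3]
width: 0.104
```

Emit:
jog_arm:
  commands:
    - {"translation":[0,0,0],"turn":[0,0,0]}
    - {"translation":[0,0,0],"turn":[0,0,0]}
    - {"translation":[0,0,0],"turn":[0,0,0]}
    - {"translation":[0,0,0],"turn":[0,0,0]}
    - {"translation":[0,0,-10],"turn":[0,0,0]}
    - {"translation":[0,0,-30],"turn":[0,0,0]}
    - {"translation":[0,0,-60],"turn":[0,0,0]}
    - {"translation":[0,0,-95],"turn":[0,0,0]}
    - {"translation":[0,0,-130],"turn":[0,0,0]}
    - {"translation":[0,0,-165],"turn":[0,0,0]}
    - {"translation":[0,0,-190],"turn":[0,0,0]}
  claw: 0.4

```text
clock: 16.75
position: [0.452, 0.1928, 0.2075]
ee_rot: [-3.031, -0.825, -0.004]
force: [0.9, 0.8, 0.1]
width: 0.301
```

Emit:
jog_arm:
  commands:
    - {"translation":[-30,15,0],"turn":[0,0,0]}
    - {"translation":[-60,30,0],"turn":[0,0,0]}
    - {"translation":[-80,60,0],"turn":[0,0,0]}
    - {"translation":[-90,95,0],"turn":[0,0,0]}
    - {"translation":[-90,130,0],"turn":[0,0,0]}
    - {"translation":[-90,160,0],"turn":[0,0,0]}
    - {"translation":[-90,190,0],"turn":[0,0,0]}
    - {"translation":[-90,190,0],"turn":[0,0,0]}
    - {"translation":[-90,190,0],"turn":[0,0,0]}

```text
clock: 17.5
position: [0.4707, -0.0186, 0.2041]
ee_rot: [-3.033, -0.819, -0.0]
force: [-1.3, 0.3, 0.9]
width: 0.298
```

Run:
```python
from meas import *
s=arm.observe(); print(s['clock'],s['position'],s['force'])
T=[]
for c in ['top','scene','wrist']:
    im=arm.get_image(c)
    if c!='wrist':
        x,y=(190,165) if c=='top' else (290,135)
        T.append(cv2.resize(im[y:y+140,x:x+140],(400,400),interpolation=cv2.INTER_CUBIC))
    for q in ['spoon_a','laid_spoon']:
        for a in spoon(c,q,.012): print(c,q,round(a[0],2),a[1].round(4),a[2].round(1),a[3].round(3))
    for q,z in [('spoon_a',.012),('laid_spoon',.012),('spoon_a_bowl',.026)]+[('shaker',0),('tumbler',0),('muddler',0)]*(c!='wrist'):
        for r in arm.landmark_of(c,q):
            if r['confidence']>.5: print(c,q,round(r['confidence'],2),atz(c,[r['at']],z)[0].round(4))
cv2.imwrite('pics/fin.png',np.hstack(T))
```

```text
17.5 [ 0.47071049 -0.01861852  0.20405195] [-1.34096064  0.33615157  0.86439368]
top spoon_a 0.89 [0.4525 0.1937] -60.1 0.176
top spoon_a 0.17 [0.5267 0.582 ] 71.4 0.146
top laid_spoon 0.9 [0.5089 0.225 ] -59.1 0.178
top laid_spoon 0.58 [0.5265 0.5841] 70.1 0.145
top spoon_a 0.86 [0.5638 0.2498 0.012 ]
top spoon_a 0.57 [0.4475 0.1945 0.012 ]
top laid_spoon 0.78 [0.5138 0.2365 0.012 ]
top spoon_a_bowl 0.77 [0.4919 0.1378 0.026 ]
top shaker 0.83 [0.5136 0.552  0.    ]
top tumbler 0.76 [ 7.367e-01 -1.000e-04  0.000e+00]
top muddler 0.72 [ 0.7593 -0.1884  0.    ]
scene spoon_a 0.55 [0.5651 0.253 ] -59.7 0.171
scene spoon_a 0.54 [0.4544 0.1891] -60.4 0.177
scene spoon_a 0.31 [ 0.7011 -0.0074] -174.9 0.13
scene laid_spoon 0.52 [0.5096 0.2211] -59.3 0.179
scene laid_spoon 0.63 [0.5329 0.5366 0.012 ]
scene laid_spoon 0.54 [0.5047 0.2182 0.012 ]
scene spoon_a_bowl 0.58 [0.4888 0.1226 0.026 ]
scene shaker 0.76 [0.5155 0.5355 0.    ]
scene tumbler 0.76 [ 0.7184 -0.0064  0.    ]
scene muddler 0.59 [ 0.7652 -0.1848  0.    ]
wrist spoon_a 0.69 [0.4772 0.1506] -58.0 0.081
wrist spoon_a 0.59 [0.5894 0.215 ] -56.8 0.09
wrist laid_spoon 0.94 [0.5342 0.1828] -56.5 0.086
wrist spoon_a 0.72 [0.5627 0.2565 0.012 ]
wrist spoon_a_bowl 0.78 [0.4871 0.1342 0.026 ]
wrist spoon_a_bowl 0.67 [0.5593 0.2475 0.026 ]
```

View pics/fin.png

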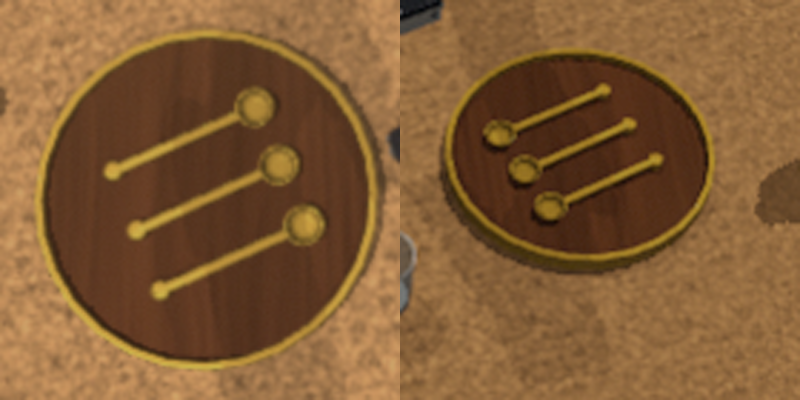

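```bash
python3 -c "
from cell import arm
print(arm.sign_off())"
```

```text
the job is handed in; nothing more can be done
None
```

Both loose spoons are in the tray, one on each side of the laid spoon and about 64 mm from it. I handed the job in at 17.5 s of arm time, plus the camera time of the final check.

- **Placing:** each spoon was lowered until the force rose to 11–13 N, the load was eased to about 4–5 N, and only then were the jaws opened. Neither was dropped.
- **Alignment:** the last top and scene pictures show three parallel spoons, bowls up, pointing the same way and about level, with clear gaps. The traced headings were −58.7° to −60.4°, against about −59.4° for the laid spoon.
- **Laid spoon:** it reads within about 1 mm of where it started.
- **Bystanders:** the shaker, tumbler and muddler were never approached. Their readings mostly agree to within about 6 mm. The scene camera read the tumbler and muddler 12–16 mm off their first readings, while the top camera had both within 3 mm, so I take that as detector noise.
- **Checks that disagreed:** in the last round, the wrist traces and some landmark points were off. The wrist traces saw only the bowl ends, and the top camera's landmark for the laid spoon was about 13 mm out. I relied on the top and scene traces and the picture instead.

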